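# Gauge the brake gap of a banding wheel

## Robot

A 6-joint arm with a two-finger parallel gripper is mounted at the origin on the work surface. World frame = base frame: x ahead of the robot, y to its left, z up, the work surface at z = 0. Lengths are in mm, angles in rad, forces in N, time in s.
With the tool pointing down it reaches from about 300 to 875 mm from the base axis. Payload 6.4 kg.
Tool frame: the origin (TCP) lies at the very end of the fingers, on their centre line; the grasp point (between the pads) lies 19 mm behind it; z points along the fingers, y is the direction in which the jaws open and shut (so a half turn about z gives the same grasp; the last joint's range is limited). The gripper opens to 88 mm and grips with 3 to 60 N. Pads are 18 mm wide; open, the fingers measure 123 mm over their backs; the gripper's body (75 mm by 187 mm) begins 45 mm behind the grasp point.
Start: joints at [1.13, 0.181, 1.607, -0, 1.354, -0.206], TCP at [133.76, 559.24, 238.714] pointing down, gripper open.
Joint ranges: [-2.99, 2.99], [-0.89, 2.07], [0.3, 2.58], [-1.14, 4.28], [0, 2.63], [-3.12, 3.12]. Speed limits (rad/s): [2.57, 2.57, 3.01, 3.14, 3.14, 3.14].

## Interface

Orientations are given as a unit quaternion [w, x, y, z].
In Python, from bench import * gives the robot as it stands. The module is installed in compiled form; this text tells all that it offers.
- The arm moves only by the shell command python3 -m creep 'ROWS' [OPENING]. ROWS is JSON, a list of rows, each a list of 4 numbers: the shift along the world's x, y, z in cm, then the turn about the world's z in degrees. A call has 1 to 5 rows; each row is the pose to reach, as a shift and turn from the pose commanded when the call began; what a row does not reach only later rows make up. A row lasts 1/12 s, in which the tool goes at most 41.7 mm and 7.16 degrees, less where a joint would pass 70% of its speed; a pose out of reach is approached as far as the arm can. A call with a gripper value outside its range is refused whole. OPENING is the finger opening in cm, from 0 to 8.81, set as the call begins (- or left out, the last holds). The fingers move at their own pace and stop on an object; the grip force is fixed at half the most. Time passes only in rows, so rows that repeat a pose let the fingers close. It gives the time, the measured TCP pose, the force and the opening at its end, in the units of the state.
- read_state(): the state, without advancing time (a new reading comes with each control period).
- get_image(name): name is "scene" or "top" or "wrist"; returns a dict with "image" (384x512x3 uint8, red, green, blue), "depth" (384x512 float32, mm along the optical axis (not along the pixel's ray), 0 where there is no reading), "fov_y" (degrees; the focal length in pixels is half the picture's height over the tangent of half this angle, whatever the lens; pixels are square), "cx", "cy" (the principal point, pixels), "world_from_camera" (4x4, takes a point from camera to world coordinates); the wrist camera has in their place "T_tool_cam" (4x4, takes a point from camera to tool coordinates, whose origin is the TCP and whose axes are the flange's). Camera axes: x right, y down, z forward; pixel columns grow to the right and rows downward; lengths in mm; the calibration is good to about 2 mm. A picture is of the moment at which its call begins: read the wrist's pose just before it.
- job_done(): hands the job in, once; it reports no verdict.
Trained networks look in a picture, given as the dict that the camera call returned (one of the last four; its "shot" number tells which), for a name from the list of things; names that differ only in an ending like _2 or _b are one class to them, and where a whole thing is asked for, a point or a joint stands for the part that bears it (a point fixed in the world has none). Each returns a list of dicts, best first, with "conf" (0 to 1); they miss things now and then, are a little off and sometimes report something else, mostly with a low value. They report only what shows in the picture. A call takes as long as a camera call. They do not tell look-alikes from the thing itself.
- search_frame(picture, label): "centre" ([x, y, z] in mm, in world coordinates, good to about 4 mm: the middle of the surface that is visible of it).
The state is a dict: "time": time; "joint_pos": joint angles; "joint_vel": joint speeds; "effort": joint torques, N m; "eef_pos": TCP position; "orientation": TCP orientation; "wrist_force": force on the tool from outside, world axes, zero at the start; "torque": the same for the moment, N m; "gripper_width": opening from 0.0 (shut) to 1.0 (fully open).
Only numpy, scipy, OpenCV 4.12 (cv2) and the standard library are available. Lean on these libraries where they do the work, as an engineer would, in place of code of your own. Each camera call takes 0.05 s, during which the arm holds its last target. There are 200 camera calls.

## Task

Give the banding wheel's red brake trigger a full squeeze against its fixed grip and let it spring right back, so that the brake plate settles. Then take the taper feeler blade by its orange handle and slide it straight in, lying flat on the brass brake plate, between that plate and the dark plate under the wheel, until it is wedged lightly against both plates and drags snugly, without forcing it. Finish still holding the blade by the handle at that depth; leave the two cups and the brush where they are.

Things in the scene. Friction and masses are not known exactly. Their poses are not given: they have to be found in the camera images.
- brake: Fixed grey stand of the banding wheel, round base 180 mm across, 18 mm high. Origin on the table at the wheel's upright axis; z up. -x is its front, where the gap opens, so the blade goes in along +x. It carries the brake plate in front, and grip and trigger at its -y side. Nothing higher than 18 mm stands in front of the brake plate.
- brake_plate: Brass lower plate of the gap, 90 mm long, 50 wide, 6 thick, flat top 60 mm above the table at rest. Origin on its top, at the stand's (-75, 0, 60) mm; axes as the stand's; it spans x -50 to 40. Its front 25 mm stick out before the wheel as an open ledge. Sprung: it gives straight down up to 4 mm, starting at 2 N, then 10 N per mm.
- wheel: Silver wheel disc, 200 mm across, 12 mm thick, on a 36 mm spindle, with a striped white pot on it (110 mm wide); it neither turns nor moves. Origin on its axis, 0 to 1.6 mm above the stand's; axes as the stand's. Disc top 82 to 84 mm, pot top 204 to 206 mm above the table. Under the disc's front is the fixed dark steel upper plate of the gap.
- upper_edge (a point): Middle of the front lower edge of the upper plate (dark steel, 50 mm wide, 70 long, 6 thick, flat level underside), 100 mm before the stand's axis. Axes as the stand's. It lies above the brake plate's top by the gap, which differs from start to start: 4.0 to 5.6 mm.
- mouth (a point): Fixed point in the middle of the gap's mouth: 60 mm above the table at the level of the brake plate's top, straight below the upper plate's front edge, at the stand's (-100, 0, 60) mm. Axes as the stand's.
- grip (a point): Where to squeeze, on the middle line of the fixed black grip: the stand's (-122, -130, 75) mm; axes as the stand's. The grip is a level bar along the stand's x (from x -150 to -30), 22 mm wide in y, 26 high, on a post at its inner end.
- trigger_pad (a point): Where to squeeze the red trigger, 80 mm from its hinge. It is a lever 105 mm long, 8 thick, 22 high, beside the grip on the stand's -y side at the same height; upright hinge pin at the stand's (-45, -146, 75) mm. Free, it runs to -x and splays 0.20 rad to -y; there grip and trigger are 47 mm across (along y), 34 when home. Pinch both from above; the grip never gives.
- trigger (a joint): Trigger angle in rad: 0 sprung right back, 0.16 squeezed home on its stop. The spring pushes back at the squeeze point with 3.5 N (free) to 8.5 N (home). While squeezed it lifts the brake plate up to 3.5 mm; let go, the plate drops back to rest.
- blade: Loose taper feeler, 90 to 140 g, flat on the table. Origin under the handle's middle; x to the tip, z up. Handle: orange, 70 mm long (x -35 to 35), 18 wide, 30 high. Steel blade x 35 to 145, 20 wide, underside flush with the handle's, top sloping: 2.5 mm thick at the tip, 10.2 at the handle. It meets both plates 21 to 44 mm deep; 10 mm more presses about 9 N. Friction about 0.6.
- blade_tip (a point): Middle of the blade's tip edge on its underside: 145 mm along x from the blade's origin. Axes as the blade's.
- cup_a: Bystander: white ceramic cup, empty, 74 mm across, 70 mm high; origin at the middle of its foot.
- cup_b: Bystander: grey-beige ceramic cup, empty, 74 mm across, 70 mm high; origin at the middle of its foot.
- brush: Bystander: flat paint brush with pale wooden handle lying beside the cups; origin at its underside.
Not all that is in view belongs to the job. What is shaped like the blade but green is not meant.

How it is judged (in metres and radians):
On the way, in this order (a step that is already met when the one before it is completed fails the run):
1. the trigger is squeezed nearly home (past 0.12 rad) (value of joint trigger above 0.12 rad), for 0.1 s.
2. the trigger has been let go and has sprung back (below 0.02 rad) (value of joint trigger below 0.02 rad), for 0.2 s.
3. the blade, held, is at least 12 mm inside the gap and presses on both plates (x of blade_tip in the frame of brake between -0.088 and -0.025 m and y of blade_tip in the frame of brake between -0.015 and 0.015 m and z of blade_tip in the frame of brake between 0.054 and 0.066 m and contact force between blade and wheel between 1.5 and 20 N and contact force between blade and brake_plate above 1.5 N and contact force between the fingers and blade above 5 N), for 0.2 s.
At the end, for the whole second after the job is handed in: Blade gripped (over 5 N), tip 12 to 75 mm inside the mouth, within 15 mm of its middle and 6 mm of the brake plate's height; straight within 0.15 rad, flat within 0.1 rad; pressing 1.5 to 20 N on the upper plate and over 1.5 N on the brake plate; trigger free (below 0.02 rad) (all of step 3 and angle between the x axis of blade and the x axis of brake, either way round below 0.15 rad and angle between blade's own z axis and vertical below 0.1 rad and value of joint trigger below 0.02 rad); the arm keeps its last pose, push and grip.
It fails at once if the blade is forced: more than 30 N on the plate under the wheel (contact force between blade and wheel above 30 N).
It fails at once if the white cup is moved more than 20 mm (distance of cup_a from where it was at the start of the episode above 0.02 m).
It fails at once if the grey cup is moved more than 20 mm (distance of cup_b from where it was at the start of the episode above 0.02 m).
It fails at once if the brush is moved more than 20 mm (distance of brush from where it was at the start of the episode above 0.02 m).
It also fails if it takes over 51 s, if anything falls off the work surface, if the arm or the gripper's body presses on something with over 40 N, if the wrist force passes 120 N, or if a joint passes its speed limit or range.

## Working session

There is one attempt and no reset: what is moved stays moved. The work goes in short steps, Python scripts to look and compute and a shell command to move; the robot and the scene stay as the last step left them, time stands still between calls to the robot, and variables do not carry over. Pictures are saved under pics/ and viewed, about 8 in all and at most 12, crops included, and the job is handed in when it is done.

```bash
mkdir -p pics
cat > h.py <<'E'
from bench import *
import numpy as np, cv2
def cloud(p,T=None):
    d=p["depth"];h,w=d.shape;f=h/2/np.tan(np.radians(p["fov_y"])/2)
    u,v=np.meshgrid(np.arange(w),np.arange(h))
    P=np.stack([(u-p["cx"])*d/f,(v-p["cy"])*d/f,d],-1)
    T=p["world_from_camera"] if T is None else T
    return P@T[:3,:3].T+T[:3,3]
def save(p,n): cv2.imwrite("pics/"+n,p["image"][:,:,::-1])
E
python3 - <<'E'
from h import *
np.set_printoptions(precision=1,suppress=True)
s=read_state();print(s["time"],s["eef_pos"],s["orientation"],s["gripper_width"])
a=get_image("top");b=get_image("scene")
cv2.imwrite("pics/a.png",np.vstack([np.hstack([a["image"],])])[:,:,::-1]);save(b,"b.png")
for n in ["brake","brake_plate","wheel","grip","trigger_pad","blade","cup_a","brush"]:
    for p in (a,b):
        print(n,[(np.array(r["centre"]),round(r["conf"],2)) for r in search_frame(p,n)[:3]])
P=cloud(a);np.savez("a.npz",P=P,I=a["image"]);np.savez("b.npz",P=cloud(b),I=b["image"])
hsv=cv2.cvtColor(a["image"],cv2.COLOR_RGB2HSV)
for n,lo,hi in [("orange",8,20),("green",40,85),("red",0,6)]:
    m=((hsv[...,0]>=lo)&(hsv[...,0]<=hi)&(hsv[...,1]>130)&(hsv[...,2]>60)).astype(np.uint8)
    k,l,st,c=cv2.connectedComponentsWithStats(m)
    for i in range(1,k):
        if st[i,4]>30:
            q=P[l==i];print(n,st[i],np.median(q,0))
E
```

```text
0.0 [133.5 558.7 237.8] [-0.   0.1  1.  -0. ] 1.0027152485160933
brake [(array([595.4,  54.2,  72.7]), 0.86)]
brake [(array([596.7,  88.3,  20.9]), 0.59)]
brake_plate [(array([468.7,  44.2,  64.1]), 0.48)]
brake_plate [(array([476.9,  47. ,  64.3]), 0.62)]
wheel [(array([481.4, 137.1,  79.2]), 0.92)]
wheel [(array([524.5, 149.8,  83.7]), 0.89)]
grip [(array([592.8,  54.3,  69. ]), 0.86)]
grip [(array([598.5,  84.2,  22. ]), 0.92)]
trigger_pad [(array([621.2,  27.8,  90.6]), 0.72)]
trigger_pad [(array([629. ,  36.3,  79.2]), 0.96), (array([597.3,  86.8,  21.9]), 0.74)]
blade [(array([ 512.4, -243.9,    7.6]), 0.95), (array([333.7, -76.2,   7.6]), 0.81), (array([ 323.5, -304.9,    8.4]), 0.55)]
blade [(array([321.2, -70.7,   8.3]), 0.66), (array([ 337.3, -301.5,    7. ]), 0.65), (array([ 522.7, -262.8,    7.5]), 0.62)]
cup_a [(array([ 747.8, -208.5,   32.4]), 0.83), (array([ 717.7, -342.6,   34.2]), 0.81)]
cup_a [(array([ 708.8, -334. ,   40.5]), 0.97), (array([ 731. , -200.8,   45.3]), 0.91)]
brush [(array([ 643.7, -405.3,   19.3]), 0.9)]
brush [(array([ 670.4, -412.7,   17.8]), 0.84)]
orange [ 0 98  9 22 87] [765.1 582.4  92.5]
orange [298 192  26  10 170] [ 513.8 -301.4   16.7]
orange [480 345  24   9 125] [ 117.8 -699.2  150. ]
orange [  0 356  29  28 499] [ 64.3 481.4 112.6]
orange [485 362  21  14 118] [  74.3 -699.9  162.1]
red [182 154  36   6 187] [621.3  20.   82. ]
```

View pics/a.png

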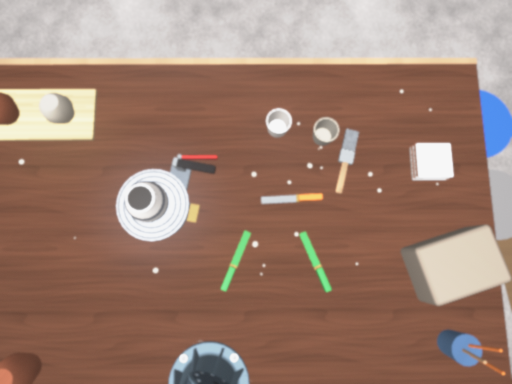

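View pics/b.png

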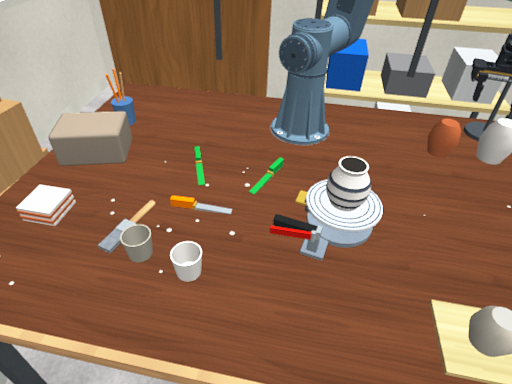

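The top view shows the wheel at about (152,205), the brass ledge at (193,213), and the grip and red trigger at about (197,160). The orange blade has its handle at (310,197) and its tip at (262,200). The stand's front faces image right (world -y). Next I fit the poses.

Run:
```python
from h import *
np.set_printoptions(precision=1,suppress=True)
from scipy.optimize import least_squares
for f in "ab":
    z=np.load(f+".npz");P,I=z["P"],z["I"];hsv=cv2.cvtColor(I,cv2.COLOR_RGB2HSV);H,S,V=[hsv[...,i].astype(int) for i in range(3)]
    near=(abs(P[...,0]-560)<160)&(abs(P[...,1]-100)<220)
    print(f)
    def line(n,m):
        q=P[m][:,:2]; 
        if len(q)<15: print(n,len(q));return
        c=np.median(q,0);q=q[np.linalg.norm(q-c,axis=1)<90];c=q.mean(0);d=np.linalg.svd(q-c)[2][0];t=(q-c)@d
        print(n,len(q),c,"z",np.percentile(P[m][:,2],[10,50,90]),"ang",np.degrees(np.arctan2(d[1],d[0]))%180,"ext",c+d*t.min(),c+d*t.max())
    Z=P[...,2]
    line("red",near&((H<7)|(H>174))&(S>150)&(V>80)&(Z>50))
    line("grip",near&(V<60)&(Z>80)&(Z<95)&(P[...,0]>575))
    line("brass",near&(H>15)&(H<30)&(S>120)&(Z>50)&(Z<70))
    hb=(abs(P[...,0]-510)<80)&(abs(P[...,1]+260)<130)
    line("handle",hb&(H>8)&(H<22)&(S>150)&(V>120))
    line("handletop",hb&(H>8)&(H<22)&(S>150)&(Z>24))
    line("steel",hb&(S<70)&(V>100)&(Z<16)&(Z>1)&(P[...,1]<-170)&(abs(P[...,0]-510)<40))
    # disc: points at z 76..90 away from grip
    m=near&(Z>77)&(Z<90)&(P[...,0]<590)&(V>70)&(S<90)
    q=P[m][:,:2].astype(np.float32);c,r=cv2.minEnclosingCircle(q);print("disc",len(q),c,r,np.median(P[m][:,2]))
    # rim fit: best centre maximizing inliers in r<101
    m=near&(Z>195)&(Z<212);q=P[m][:,:2].astype(np.float32)
    if len(q)>5:c,r=cv2.minEnclosingCircle(q);print("pot top",len(q),c,r)
```

```text
a
red 110 [621.7  18.3] z [80.1 84.4 88. ] ang 90.87496217868812 ext [622.4 -24.3] [621.   68.8]
grip 0
brass 0
handle 55 [ 513.9 -304.7] z [-0.8 21.7 29.5] ang 95.86538918482144 ext [ 509.9 -265.3] [ 517.4 -338.1]
handletop 25 [ 511.5 -300.6] z [25.8 28.  30.8] ang 85.0540614867666 ext [ 514.5 -266.7] [ 508.9 -330.7]
steel 214 [ 511.3 -213.6] z [ 2.8  6.2 10. ] ang 91.4887904909923 ext [ 510.1 -170. ] [ 512.4 -256. ]
disc 2547 (511.4012451171875, 108.12703704833984) 148.67933654785156 82.42783975853604
pot top 662 (488.32647705078125, 152.7610321044922) 36.241363525390625
b
red 352 [625.3  26.4] z [67.8 78.1 85.8] ang 89.63897135573436 ext [625. -23.] [625.6  75.3]
grip 290 [601.2  31.7] z [82.8 86.7 88.3] ang 80.00951621248703 ext [592.5 -17.5] [610.5  84.7]
brass 107 [473.  43.] z [57.  59.3 61. ] ang 176.73969861794228 ext [440.4  44.8] [496.   41.6]
handle 1438 [ 528.6 -265.8] z [-2.4 -0.6  1.6] ang 103.07475708704848 ext [ 548.1 -349.6] [ 508.1 -177.5]
handletop 63 [ 520.9 -291.6] z [24.8 27.2 30. ] ang 94.80750829035236 ext [ 524.  -328.5] [ 518.  -257.9]
steel 180 [ 514.5 -214.5] z [2.6 5.8 8.8] ang 93.07738581049577 ext [ 516.6 -254.4] [ 512.1 -170.6]
disc 1994 (513.9805908203125, 125.69034576416016) 137.49673461914062 82.44563917799064
pot top 457 (490.8135070800781, 155.14022827148438) 36.467960357666016
```

```bash
python3 -m creep '[[2,-2.4,2,-7],[4.5,-5.3,4,-14],[7.1,-8.3,5,-21],[9.7,-11.3,5,-28],[12.3,-14.3,5,-35]]' 8.8; python3 -m creep '[[2.6,-3.0,0,-7],[5.2,-6.1,0,-14],[7.8,-9.1,0,-21],[10.4,-12.2,0,-28],[13,-15.2,0,-35]]'; python3 -c "
from h import *
s=read_state();print(s)"
```

```text
time: 1.32
eef_pos: [257.8, 415.2, 289.9]
orientation: [0.001, 0.413, 0.911, 0.001]
wrist_force: [1.2, 0.1, 0.4]
gripper_width: 0.999
time: 1.73
eef_pos: [387.7, 262.5, 289.1]
orientation: [0.0, 0.668, 0.744, 0.0]
wrist_force: [-0.2, 1.4, 0.6]
gripper_width: 1.001
{'time': 1.7333, 'joint_pos': array([ 3.40897530e-01, -1.07764261e-01,  1.80261853e+00,  9.92793478e-06,
        1.44579953e+00,  2.32609963e-01]), 'joint_vel': array([-0.99678173,  0.10128562, -0.09307108,  0.00384668, -0.01447953,
        0.4703455 ]), 'effort': array([  4.83457491, -31.59131169, -34.16056395,  -0.05061213,
         0.27798339,  -0.67855256]), 'eef_pos': array([387.66690435, 262.51964997, 289.0770431 ]), 'orientation': array([2.20171452e-04, 6.67804227e-01, 7.44336815e-01, 4.14622259e-04]), 'wrist_force': array([-0.20822143,  1.42246565,  0.62607278]), 'torque': array([-0.07449208,  0.09843797, -0.03734102]), 'gripper_width': 1.0012303322470626}
```

```bash
python3 -m creep '[[2.6,-3.1,0,-4],[5.2,-6.2,0,-8],[7.8,-9.2,0,-12],[10.4,-12.3,0,-16],[13,-15.4,0,-16.6]]'; python3 -m creep '[[2.6,-3,-1,0],[5,-6,-3,0],[7,-8,-5,0],[8.4,-9.9,-7,0],[8.4,-9.9,-7,0]]'
python3 - <<'E'
from h import *
from scipy.spatial.transform import Rotation as R
np.set_printoptions(precision=1,suppress=True)
s=read_state();q=s["orientation"];print(s["time"],s["eef_pos"],q,s["wrist_force"])
p=get_image("wrist");save(p,"c.png")
T=np.eye(4);T[:3,:3]=R.from_quat([q[1],q[2],q[3],q[0]]).as_matrix();T[:3,3]=s["eef_pos"]
P=cloud(p,T@p["T_tool_cam"]);I=p["image"];np.savez("c.npz",P=P,I=I)
a=get_image("top");np.savez("a2.npz",P=cloud(a),I=a["image"])
hsv=cv2.cvtColor(I,cv2.COLOR_RGB2HSV);H,S,V=[hsv[...,i].astype(int) for i in range(3)];Z=P[...,2]
def rect(n,m):
    q=P[m][:,:2].astype(np.float32);print(n,len(q),end=" ")
    if len(q)>30: 
        c=q.mean(0);d=np.linalg.svd(q-c,full_matrices=False)[2][0];print(c,np.median(Z[m]),"ang",np.degrees(np.arctan2(d[1],d[0]))%180,cv2.minAreaRect(q))
    else: print()
rect("red",((H<7)|(H>174))&(S>150)&(V>80)&(Z>80)&(Z<92))
rect("grip",(V<70)&(Z>80)&(Z<95)&(P[...,0]>570))
rect("brass",(H>15)&(H<32)&(S>100)&(Z>55)&(Z<66)&(P[...,0]<540))
E
```

```text
time: 2.15
eef_pos: [517.8, 108.4, 289.0]
orientation: [0.0, 0.768, 0.641, 0.0]
wrist_force: [0.2, 0.8, -0.2]
gripper_width: 0.997
time: 2.57
eef_pos: [600.4, 7.6, 213.6]
orientation: [-0.002, 0.768, 0.641, -0.002]
wrist_force: [-0.9, -0.1, 0.1]
gripper_width: 1.001
2.5667 [600.4   7.6 213.6] [-0.   0.8  0.6 -0. ] [-0.9 -0.1  0.1]
red 869 [624.1  28.7] 87.00664121247513 ang 90.13084 ((624.2446899414062, 25.904050827026367), (8.082467079162598, 99.79528045654297), 0.08469653874635696)
grip 2439 [598.8  37.9] 89.10163340665719 ang 78.93836 ((598.5781860351562, 35.19010925292969), (106.58135986328125, 20.750999450683594), 78.8259506225586)
brass 1041 [468.7  42.8] 61.25898329324866 ang 170.55539 ((467.9084167480469, 44.66844940185547), (27.242935180664062, 50.94811248779297), 80.04908752441406)
```

View pics/c.png

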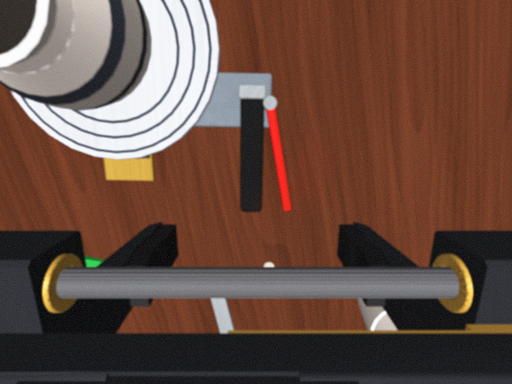

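The wrist view shows the brass ledge at (129,170), the grip at (252,155) and the trigger at (280,160). The fits agree: stand axis about (489,155), yaw about 79°. Moving down to squeeze.

```bash
python3 -m creep '[[0,0,-3,-0.5],[0,0,-7,-0.5],[0,0,-11,-0.5],[0,0,-13,-0.5],[0,0,-13,-0.5]]'; python3 -c "
from h import *
s=read_state();print(s['eef_pos'])"
```

```text
time: 3.08
eef_pos: [597.0, 13.3, 84.9]
orientation: [-0.003, 0.769, 0.64, -0.002]
wrist_force: [0.2, 0.1, 0.2]
gripper_width: 0.998
[597.04964385  13.25516347  84.89281482]
```

```bash
python3 -m creep '[[0.3,-0.3,-1.5,0],[0.3,-0.3,-2.4,0],[0.3,-0.3,-2.4,0]]'
python3 - <<'E'
from h import *
s=read_state();print(s["eef_pos"],s["wrist_force"]);p=get_image("scene");cv2.imwrite("pics/d.png",cv2.resize(p["image"][120:300,200:420],None,fx=3,fy=3)[:,:,::-1])
print(read_state()["eef_pos"])
E
```

```text
time: 3.33
eef_pos: [603.7, 9.0, 65.3]
orientation: [-0.0, 0.769, 0.639, 0.0]
wrist_force: [-0.8, -0.2, -0.7]
gripper_width: 1.001
[603.70380638   8.98289293  65.25194441] [-0.77001436 -0.16979792 -0.65190788]
[604.00775222   8.86377495  65.90022531]
```

View pics/d.png

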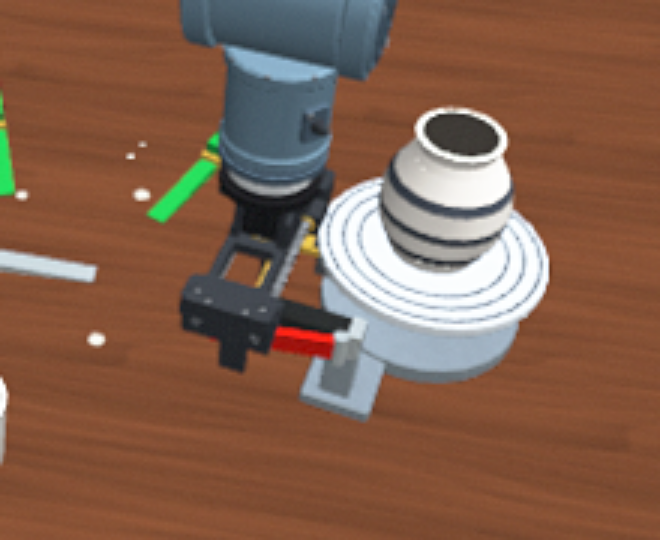

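The gripper straddles the grip and the trigger. A small inward correction, then close.

```bash
python3 -m creep '[[-0.4,0.1,-0.4,0],[-0.4,0.1,-0.4,0],[-0.4,0.1,-0.4,0]]' 4.5; python3 -m creep '[[0,0,0,0],[0,0,0,0],[0,0,0,0],[0,0,0,0],[0,0,0,0]]' 3.0;python3 -m creep '[[0,0,0,0],[0,0,0,0],[0,0,0,0],[0,0,0,0],[0,0,0,0]]' 3.0
```

```text
time: 3.63
eef_pos: [599.8, 9.4, 61.5]
orientation: [0.0, 0.769, 0.639, 0.0]
wrist_force: [0.3, 0.1, 0.8]
gripper_width: 0.796
time: 4.05
eef_pos: [601.3, 8.0, 61.6]
orientation: [0.002, 0.769, 0.639, 0.001]
wrist_force: [-10.0, -1.4, 10.5]
gripper_width: 0.417
time: 4.47
eef_pos: [599.7, 8.2, 61.6]
orientation: [0.0, 0.769, 0.639, -0.001]
wrist_force: [-3.2, -3.8, 6.0]
gripper_width: 0.38
```

```bash
python3 -m creep '[[0,0,0,0],[0,0,0,0]]' ; python3 -m creep '[[0,0,0,0],[0,0,0,0],[0,0,0,0],[0,0,0,0],[0,0,0,0]]' 8.8;  python3 -m creep '[[0,0,2.5,0],[0,0,6,0],[0,0,10,0],[0,0,13,0],[-0.5,-2.5,14,0]]'; python3 -m creep '[[-1,-4,0,3],[-2,-8,0,6],[-3,-12,0,9],[-4,-16,0,13],[-5,-20,0,13]]'; python3 -m creep '[[-1,-4,0,0],[-2.2,-7.5,0,0],[-2.2,-7.5,0,0],[-2.2,-7.5,0,0]]'
cat > w.py <<'E'
from h import *
from scipy.spatial.transform import Rotation as R
np.set_printoptions(precision=2,suppress=True)
def wrist(n):
    s=read_state();q=s["orientation"];p=get_image("wrist");save(p,n)
    T=np.eye(4);T[:3,:3]=R.from_quat([q[1],q[2],q[3],q[0]]).as_matrix();T[:3,3]=s["eef_pos"]
    print(s["time"],s["eef_pos"],"jaw",np.degrees(np.arctan2(T[1,1],T[0,1])))
    P=cloud(p,T@p["T_tool_cam"]);hsv=cv2.cvtColor(p["image"],cv2.COLOR_RGB2HSV)
    return P,*[hsv[...,i].astype(int) for i in range(3)]
def rect(n,P,m):
    q=P[m][:,:2].astype(np.float32);print(n,len(q),end=" ")
    if len(q)>30: 
        c=q.mean(0);d=np.linalg.svd(q-c,full_matrices=False)[2][0];print(c,"z",np.percentile(P[m][:,2],[10,50,90]),"ang",np.degrees(np.arctan2(d[1],d[0]))%180,cv2.minAreaRect(q))
E
python3 - <<'E'
from w import *
P,H,S,V=wrist("e.png")
Z=P[...,2]; b=(abs(P[...,0]-510)<60)&(P[...,1]<-140)&(P[...,1]>-360)
rect("handletop",P,b&(H>8)&(H<22)&(S>150)&(Z>25))
rect("steel",P,b&(S<70)&(V>100)&(Z<16)&(Z>1.5)&(P[...,1]<-150)&(abs(P[...,0]-510)<40))
E
```

```text
time: 4.63
eef_pos: [599.7, 8.2, 61.6]
orientation: [0.0, 0.769, 0.639, -0.001]
wrist_force: [-2.8, -4.0, 5.9]
gripper_width: 0.378
time: 5.05
eef_pos: [600.3, 9.5, 61.1]
orientation: [0.0, 0.769, 0.639, 0.0]
wrist_force: [-0.3, -0.1, -0.3]
gripper_width: 0.741
time: 5.47
eef_pos: [597.3, -13.2, 206.6]
orientation: [0.002, 0.768, 0.64, 0.003]
wrist_force: [0.1, -0.4, 1.4]
gripper_width: 0.999
time: 5.88
eef_pos: [543.6, -217.0, 200.6]
orientation: [-0.0, 0.69, 0.723, -0.0]
wrist_force: [0.9, -0.2, 0.6]
gripper_width: 0.999
time: 6.22
eef_pos: [521.6, -292.4, 200.2]
orientation: [-0.001, 0.693, 0.721, 0.0]
wrist_force: [0.1, 0.5, 0.1]
gripper_width: 0.998
6.2167 [ 521.57 -292.37  200.24] jaw 2.2199420222852715
handletop 2482 [ 509.29 -267.65] z [ 49.65 286.57 347.53] ang 1.6118622 ((517.89404296875, -279.9217224121094), (107.44832611083984, 86.51327514648438), 36.059356689453125)
steel 1785 [ 512.08 -200.53] z [ 4.05  7.04 10.25] ang 92.479324 ((511.8511047363281, -202.25436401367188), (21.558420181274414, 102.7114486694336), 2.397360324859619)
```

View pics/e.png

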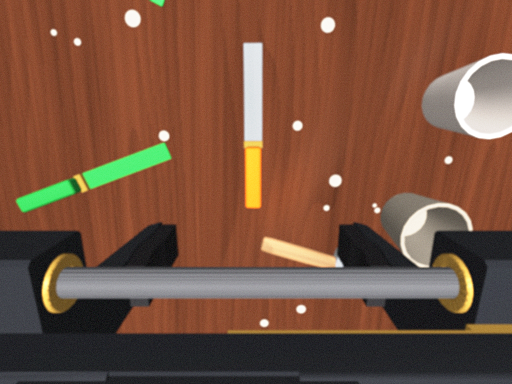

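The blade lies at pixel column 253, tip at row 43, handle from row 142 to 207. The green look-alike is off to the left, and the brush and cups are to the right.

Run:
```python
from w import *
P,H,S,V=wrist("e2.png")
Z=P[...,2]; b=(abs(P[...,0]-512)<45)&(P[...,1]<-100)&(P[...,1]>-390)&(Z<40)
rect("handle",P,b&(H>8)&(H<28)&(S>150)&(V>120)&(Z>15))
rect("steel",P,b&(S<70)&(V>100)&(Z<16)&(Z>1.5)&(abs(P[...,0]-512)<20))
m=b&(S<70)&(V>100)&(Z<16)&(Z>1.5)&(abs(P[...,0]-512)<20);print(P[m][:,1].min(),P[m][:,1].max())
```

```text
6.2667 [ 522.14 -290.87  200.25] jaw 2.3355329045292605
handle 1052 [ 515.86 -290.69] z [28.31 30.9  31.93] ang 92.20241 ((515.55615234375, -292.17413330078125), (19.397750854492188, 74.67832946777344), 1.7088000774383545)
steel 1809 [ 512.15 -200.49] z [ 4.07  7.2  10.25] ang 91.86589 ((512.2109375, -201.25225830078125), (21.5757999420166, 104.25657653808594), 1.5563135147094727)
-253.58140648501308 -149.1093037593898
```

```bash
python3 -m creep '[[-0.6,0,-3,0],[-0.6,0,-7,0],[-0.6,0,-11,0],[-0.6,0,-14.5,0],[-0.6,0,-16,0]]'; python3 -m creep '[[0,0,-1,0],[0,0,-2,0],[0,0,-3,0],[0,0,-3.4,0],[0,0,-3.4,0]]' 5; python3 -c "
from h import *
print(read_state()['eef_pos'])"
```

```text
time: 6.73
eef_pos: [514.6, -286.3, 35.6]
orientation: [-0.004, 0.691, 0.723, -0.0]
wrist_force: [-0.7, -0.1, -0.5]
gripper_width: 0.998
time: 7.15
eef_pos: [516.9, -290.4, 6.5]
orientation: [-0.0, 0.692, 0.722, 0.0]
wrist_force: [0.0, -0.1, -0.0]
gripper_width: 0.644
[ 516.92470017 -290.43815151    6.50317575]
```

```bash
python3 -m creep '[[0,0,0,0],[0,0,0,0],[0,0,0,0],[0,0,0,0],[0,0,0,0]]' 0.5; python3 -m creep '[[0,0,0,0],[0,0,1,0],[0,0,3,0],[0,0,6,0],[0,0,9,0]]'; python3 -m creep '[[-1,1.9,0,-2],[-2.5,4.8,0,-4],[-4,7.6,0,-6.5],[-5.5,10.5,0,-9],[-7,13.2,0,-12]]'; python3 -m creep '[[-1,1.8,0,-1],[-1.2,2.2,0,-1],[-1.2,2.2,0,-1],[-1.2,2.2,0,-1],[-1.2,2.2,0,-1]]'
python3 - <<'E'
from w import *
P,H,S,V=wrist("f.png")
Z=P[...,2]; print(read_state()["gripper_width"])
rect("handle",P,(H>8)&(H<28)&(S>150)&(V>120)&(Z>110)&(Z<140)&(P[...,0]<470)&(P[...,1]<-60))
m=(S<70)&(V>100)&(Z<118)&(Z>92)&(P[...,0]<500)&(P[...,1]<30)&(P[...,1]>-110);rect("steel",P,m)
if m.sum(): 
  q=P[m];print("top slope fit",np.polyfit(q[:,1],q[:,2],1)); i=q[:,1].argmax();print(q[i])
rect("brass",P,(H>15)&(H<32)&(S>100)&(Z>55)&(Z<66)&(P[...,0]<540)&(P[...,1]>0))
E
```

```text
time: 7.57
eef_pos: [517.0, -291.1, 7.2]
orientation: [0.0, 0.692, 0.722, 0.0]
wrist_force: [-0.6, -0.3, -0.0]
gripper_width: 0.272
time: 7.98
eef_pos: [515.9, -290.1, 97.2]
orientation: [-0.001, 0.692, 0.722, -0.0]
wrist_force: [0.1, -0.2, -0.8]
gripper_width: 0.199
time: 8.4
eef_pos: [445.7, -157.3, 97.1]
orientation: [-0.0, 0.764, 0.645, 0.0]
wrist_force: [1.0, 0.5, -1.6]
gripper_width: 0.206
time: 8.82
eef_pos: [435.9, -138.1, 97.4]
orientation: [0.001, 0.769, 0.639, 0.0]
wrist_force: [-0.8, -0.6, -1.9]
gripper_width: 0.204
8.8167 [ 435.85 -138.09   97.36] jaw -10.564788521275847
0.20121079308417844
handle 3961 [ 435.67 -134.62] z [119.51 121.32 122.17] ang 79.49236 ((434.1619873046875, -141.86488342285156), (70.19683074951172, 19.272350311279297), 78.64653778076172)
steel 7318 [449.57 -60.78] z [ 95.94  98.26 100.76] ang 79.4546 ((449.1456298828125, -62.76506423950195), (80.49845886230469, 20.124404907226562), 79.32760620117188)
top slope fit [-0.07 93.84]
[447.94 -21.69  94.53]
brass 0
```

View pics/f.png

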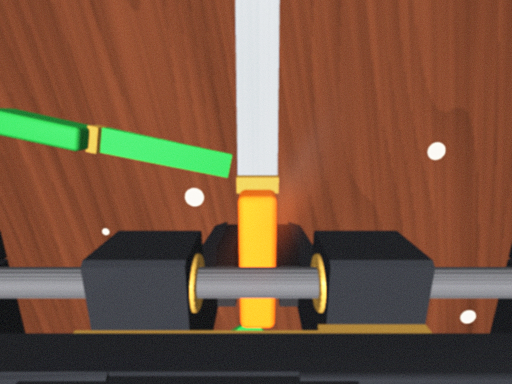

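The blade is held straight and level: its measured slope is 0.07, which matches the taper. Now lower, then move over the ledge.

```bash
python3 -m creep '[[0,0,-1,0],[0,0,-2,0],[0,0,-2.6,0],[0,0,-2.6,0]]'; python3 -m creep '[[0.2,1,0,0],[0.4,2.2,0,0],[0.6,3.2,0,0],[0.75,4,0,0],[0.75,4,0,0]]'
python3 - <<'E'
from w import *
S_=[]
for i in range(4):
    p=get_image("scene"); s=read_state();S_.append(np.r_[s["eef_pos"],s["wrist_force"]])
print(np.mean(S_,0),np.std(S_,0))
cv2.imwrite("pics/g.png",cv2.resize(p["image"][130:290,230:400],None,fx=3.5,fy=3.5,interpolation=cv2.INTER_CUBIC)[:,:,::-1])
E
```

```text
time: 9.2
eef_pos: [433.3, -136.1, 68.4]
orientation: [-0.002, 0.769, 0.639, -0.001]
wrist_force: [-0.6, -0.5, -1.7]
gripper_width: 0.199
time: 9.62
eef_pos: [442.4, -95.1, 70.8]
orientation: [-0.0, 0.769, 0.64, 0.0]
wrist_force: [-0.1, -0.4, -1.9]
gripper_width: 0.204
[442.48 -96.45  70.89   0.49  -0.15  -1.52] [0.02 0.42 0.01 0.52 0.46 0.54]
```

View pics/g.png

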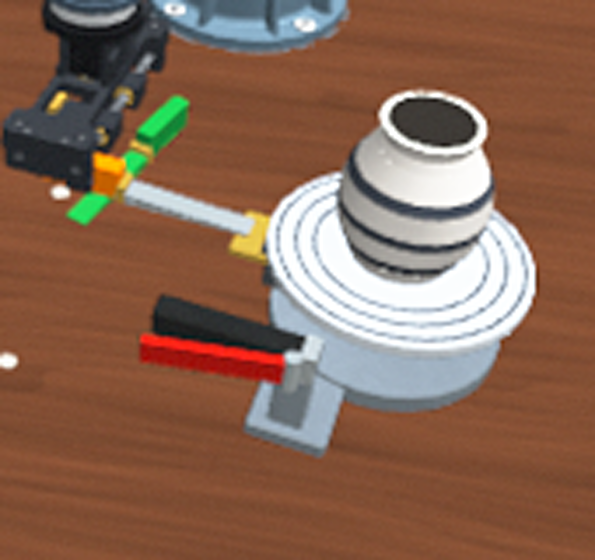

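The scene view shows the tip over the brass ledge, near its middle, and the trigger splayed free. Now I feel for the ledge.

```bash
python3 -m creep '[[0,0,-0.1,0],[0,0,-0.2,0],[0,0,-0.3,0],[0,0,-0.3,0]]'; for i in 1 2 3; do python3 -m creep '[[0,0,-0.05,0],[0,0,-0.05,0],[0,0,-0.05,0]]' | grep -E 'eef|wrist'; done
```

```text
time: 10.15
eef_pos: [442.0, -96.9, 67.4]
orientation: [-0.0, 0.769, 0.639, -0.0]
wrist_force: [0.1, 0.3, -1.9]
gripper_width: 0.201
eef_pos: [442.2, -96.8, 67.2]
wrist_force: [0.1, -0.1, -1.4]
eef_pos: [442.3, -96.8, 66.8]
wrist_force: [0.8, 0.0, -1.1]
eef_pos: [442.4, -96.8, 66.3]
wrist_force: [-0.3, 0.0, -0.5]
```

```bash
for i in 1 2; do python3 -m creep '[[0,0,-0.05,0],[0,0,-0.05,0],[0,0,-0.05,0]]' | grep -E 'eef|wrist'; done
```

```text
eef_pos: [442.4, -96.9, 65.8]
wrist_force: [-0.4, -1.8, 1.5]
eef_pos: [442.3, -96.8, 65.3]
wrist_force: [-0.4, -2.3, 1.5]
```

Contact with the ledge is at TCP z of about 66 (about 3 N up). Ease off half a millimetre and slide in.

```bash
python3 -m creep '[[0.09,0.5,0.05,0],[0.19,1,0.05,0],[0.28,1.5,0.05,0],[0.38,2,0.05,0],[0.47,2.5,0.05,0]]'; for i in 1 2; do python3 -m creep '[[0.02,0.1,0,0],[0.04,0.2,0,0],[0.06,0.3,0,0],[0.06,0.3,0,0]]' | grep -E 'eef|wrist'; done
```

```text
time: 11.82
eef_pos: [447.1, -71.1, 65.7]
orientation: [0.0, 0.769, 0.639, 0.0]
wrist_force: [0.4, -2.1, 0.3]
gripper_width: 0.196
eef_pos: [447.6, -68.6, 65.7]
wrist_force: [-0.7, 0.9, 1.9]
eef_pos: [448.2, -65.7, 65.8]
wrist_force: [-0.2, -1.3, 1.6]
```

```bash
for i in 1 2 3; do python3 -m creep '[[0.02,0.1,0,0],[0.04,0.2,0,0],[0.06,0.3,0,0],[0.06,0.3,0,0]]' | grep -E 'eef|wrist|width'; done
```

```text
eef_pos: [448.8, -62.6, 65.7]
wrist_force: [0.5, -1.3, 1.3]
gripper_width: 0.201
eef_pos: [449.4, -59.6, 65.7]
wrist_force: [-0.2, -0.4, 1.5]
gripper_width: 0.203
eef_pos: [450.0, -56.6, 65.7]
wrist_force: [0.2, -1.0, 2.2]
gripper_width: 0.204
```

```bash
for i in 1 2; do python3 -m creep '[[0.02,0.1,0,0],[0.04,0.2,0,0],[0.06,0.3,0,0],[0.06,0.3,0,0]]' | grep -E 'eef|wrist|width'; done
```

```text
eef_pos: [450.6, -53.7, 65.7]
wrist_force: [-0.8, -0.5, 1.6]
gripper_width: 0.2
eef_pos: [451.2, -50.8, 65.8]
wrist_force: [-0.7, -3.0, 2.6]
gripper_width: 0.202
```

```bash
python3 -m creep '[[0.02,0.1,0,0],[0.04,0.2,0,0],[0.06,0.3,0,0],[0.06,0.3,0,0]]' | grep -E 'eef|wrist|width'
```

```text
eef_pos: [451.8, -47.8, 65.7]
wrist_force: [-0.9, -4.0, 2.1]
gripper_width: 0.202
```

```bash
for i in 1 2; do python3 -m creep '[[0.02,0.1,0,0],[0.04,0.2,0,0],[0.04,0.2,0,0],[0.04,0.2,0,0]]' | grep -E 'eef|wrist|width'; done
```

```text
eef_pos: [452.2, -45.9, 65.7]
wrist_force: [-0.5, -4.5, 3.3]
gripper_width: 0.202
eef_pos: [452.6, -44.1, 65.8]
wrist_force: [-1.2, -6.3, 2.4]
gripper_width: 0.2
```

```bash
for i in 1 2; do python3 -m creep '[[0.02,0.1,0,0],[0.04,0.2,0,0],[0.04,0.2,0,0],[0.04,0.2,0,0]]' | grep -E 'eef|wrist|width'; done;  python3 - <<'E'
from w import *
P,H,S,V=wrist("i.png");Z=P[...,2]
rect("handle",P,(H>8)&(H<28)&(S>150)&(V>120)&(Z>80)&(Z<100)&(P[...,0]<480)&(P[...,1]<0))
m=(S<70)&(V>90)&(Z<76)&(Z>58)&(P[...,0]<500)&(P[...,0]>430)&(P[...,1]<40)&(P[...,1]>-10);rect("steel",P,m)
rect("brass",P,(H>15)&(H<32)&(S>100)&(Z>52)&(Z<66)&(P[...,0]<540)&(P[...,1]>20))
rect("red",P,((H<7)|(H>174))&(S>150)&(V>80)&(Z>80)&(Z<92))
rect("grip",P,(V<70)&(Z>80)&(Z<95)&(P[...,0]>570))
L=[]
for i in range(6): get_image("top");s=read_state();L.append(np.r_[s["eef_pos"],s["wrist_force"]])
print(np.mean(L,0))
E
```

```text
eef_pos: [453.0, -42.4, 65.7]
wrist_force: [-1.0, -7.6, 1.3]
gripper_width: 0.199
eef_pos: [453.3, -40.6, 65.7]
wrist_force: [-1.7, -8.8, 1.5]
gripper_width: 0.196
15.8167 [453.3  -40.6   65.69] jaw -10.530227689841292
handle 3922 [453.11 -37.41] z [87.95 89.66 90.51] ang 79.521965 ((451.93304443359375, -44.43792724609375), (69.98867797851562, 19.02506446838379), 79.47498321533203)
steel 3887 [463.64  18.33] z [66.84 68.24 69.74] ang 78.568886 ((463.24761962890625, 18.453136444091797), (47.1712646484375, 20.824724197387695), 79.8249740600586)
brass 3357 [467.29  44.58] z [59.42 60.29 61.15] ang 168.73259 ((467.7568054199219, 44.32817077636719), (26.499361038208008, 50.21352767944336), 78.59740447998047)
red 75 [463.74 -34.41] z [81.08 87.06 89.79] ang 1.9505005 ((456.3670654296875, -36.68114471435547), (9.701358795166016, 25.38348388671875), 80.34999084472656)
grip 0 [453.32 -40.6   65.7   -1.32  -8.23   1.83]
```

View pics/i.png

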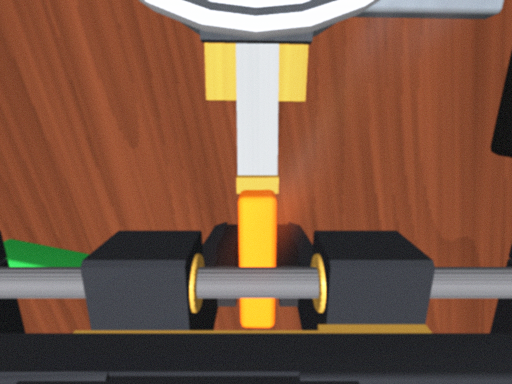

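The wrist view shows the blade centred on the brass ledge (columns 236–279, ledge 205–308), straight, and under the upper plate. The handle has not slipped. The axial drag is a steady 8.3 N with about 3.4 N net upward, which implies roughly 5 N on the upper plate and 8 N on the brass.

```bash
python3 -c "
from bench import *
print(job_done()); s=read_state(); print(s['time'],s['eef_pos'],s['wrist_force'],s['gripper_width'])"
```

```text
the job is handed in; nothing more can be done
None
the job is handed in; nothing more can be done
```

I squeezed the trigger home, let it spring back, slid the feeler blade into the gap until it wedged lightly, and handed the job in at about 16 s. The hand-in gives no verdict.

- **Trigger:** The fingers closed to about 33.5 mm across grip and trigger, against 34 mm when home. After release, a scene picture before the blade went in showed the trigger splayed free. The last wrist picture did not show it, so I have no later check of it.
- **Blade:** I took the orange blade by its handle and slid it in flat on the brass plate to about 45 mm by my stand estimate. It was still gripped and had not slipped in the fingers. It lay centred within a few mm and was straight to about 1°.
- **Force:** The drag held steady at about 8.3 N, with about 3.4 N net upward. I take that to be about 5 N on the upper plate and 8 N on the brass plate. This split assumes friction of 0.6, since the contact forces could not be measured directly.
- **Stiffness:** Drag began to rise about 35 mm in, within the stated range for contact. No check failed or disagreed.
- **Cups and brush:** The arm stayed well clear of them, and I took no separate picture of them at the end.

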